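Turn the supply carousel to the red-lidded jar and hold it still

ROBOT

A 6-joint arm with a two-finger parallel gripper is mounted at the origin on the work surface. World frame = base frame: x ahead of the robot, y to its left, z up, the work surface at z = 0. Lengths are in m, angles in rad, forces in N, time in s.
With the tool pointing down it reaches from about 0.35 to 0.975 m from the base axis. Payload 7.1 kg.
Tool frame: the origin (TCP) lies midway between the tips of the shut fingers; the grasp point (between the pads) lies 19 mm behind it; z points along the fingers, x is the direction in which the jaws open and shut, and the axes are right-handed (so a half turn about z gives the same grasp; the last joint's range is limited). The gripper opens to 88 mm and grips with 3 to 60 N. Pads are 20 mm wide; open, the fingers measure 115 mm over their backs; the gripper's body (75 mm by 178 mm) begins 61 mm behind the grasp point.
Start: joints at [-1.239, 0.423, 1.63, -0, 1.089, -0.019], TCP at [0.215, -0.587, 0.223] pointing down, gripper open.
Joint ranges: [-3, 3], [-0.9, 2.11], [0.09, 2.58], [-1.31, 4.45], [0.11, 2.69], [-2.54, 2.54]. Speed limits (rad/s): [2.39, 2.39, 3.01, 3.14, 3.14, 3.14].

INTERFACE

Orientations are given as a unit quaternion [w, x, y, z].
In Python, from station import move_pose, movel, movej, command_gripper, wait, inverse_kinematics, read_camera, camera_info, MotionError, job_done, get_time, get_joint_pos, get_qvel, get_effort, get_tcp_pos, get_ee_rot, get_ft_force, get_ft_torque, get_grip_width gives the robot as it stands. Calls block until the motion is done:
- move_pose(position, orientation): joint-space move of the TCP to a pose.
- movel(position, frame=None, v=0.15, until_force=None): straight line of the TCP; frame=None keeps the orientation; v is the mean speed in m/s. With until_force (N) it stops when the force on the tool has changed by that much, and returns True; else False.
- movej(angles): joint-space move.
- command_gripper(opening): opening from 0.0 (shut) to 1.0 (fully open); the grip force is fixed at half the most; returns when the fingers have stopped.
- wait(seconds).
- inverse_kinematics(position, orientation): joint angles nearest the present ones, or None.
- read_camera(name): name is "scene" or "side" or "wrist"; returns the picture (384x512x3 uint8, red, green, blue); there is no depth.
- camera_info(name): a dict with "intrinsics" (3x3 intrinsics, pixels), "T" (4x4, takes a point from camera to world coordinates); the wrist camera has in their place "tool_from_camera" (4x4, takes a point from camera to tool coordinates, whose origin is the TCP and whose axes are the tool frame's). Camera axes: x right, y up, looking along -z (the intrinsics and any distortion apply to the point x, -y, -z); pixel columns grow to the right and rows downward; lengths in m; the calibration is good to about 2 mm. A picture is of the moment at which its call begins: read the wrist's pose just before it. camera_info takes no time and is no camera call.
A pose or a line that the arm cannot do raises MotionError and nothing moves.
- job_done(): hands the job in, once; it reports no verdict.
Readings, each from a call of its own:
- get_time(): time.
- get_joint_pos(): joint angles.
- get_qvel(): joint speeds.
- get_effort(): joint torques, N m.
- get_tcp_pos(): TCP position.
- get_ee_rot(): TCP orientation.
- get_ft_force(): force on the tool from outside, world axes, zero at the start.
- get_ft_torque(): the same for the moment, N m.
- get_grip_width(): opening from 0.0 (shut) to 1.0 (fully open).
Only numpy, scipy, OpenCV 4.12 (cv2) and the standard library are available. Lean on these libraries where they do the work, as an engineer would, in place of code of your own. Each camera call takes 0.05 s, during which the arm holds its last target. There are 200 camera calls.

TASK

Turn the revolving jar carousel on the table until the jar with the red lid stands squarely at the front, right behind the middle of the brass card holder on the edge of the base, guiding it round by hand without flinging it. Finish while still gripping the carousel firmly, so that it stays dead still while I unscrew the red lid: do not let go at the end. Leave the stapler, tape roll, card box and hand stamp standing where they are.

Things in the scene. Friction and masses are not known exactly. Their poses are not given: they have to be found in the camera images.
- station: The carousel's fixed, immovable base: a grey steel plate 290 x 290 mm, 12 mm thick, lying on the table. Origin at the centre of its underside, on the upright axis about which the carousel turns. Its own -x axis points to its front, the side with the brass card holder (roughly towards the robot, up to 0.5 rad either way); z up.
- card_holder (a point): Middle of the brass card holder (34 x 80 mm, a blank white card in a brass frame, sloping) on the front edge of the base, 157 mm from the carousel's axis, about 17 mm above the table. It marks the front.
- rack: The revolving part, one rigid piece that only turns and cannot be lifted off: a black round tray 266 mm across with a low lip, six clear jars clipped fast round it, and in the middle an 18 mm steel column with a black knob on top. Origin on the axis at the tray's underside, 22 mm above the table; z up; its own -x axis points from the axis to the red-lidded jar.
- red_lid (a point): Centre of the top of the red lid, 95 mm from the axis, 123 mm above the table. The six jars stand every 60 degrees on that circle, all lid tops at that height; jars 56 mm across, lids 60 mm across and 15 mm high, 35 mm clear between neighbouring lids. One lid is red, the others white or grey.
- knob (a point): Centre of the black fluted turning knob on top of the column, on the axis, 188 mm above the table. The knob is round, 44 mm across and 40 mm high (168 to 208 mm above the table), with nothing else near it above the lids; it is fast to the carousel, so turning it turns the carousel one to one.
- turntable (a joint): Angle of the carousel on its base, rad, growing anticlockwise seen from above. 0 (or any whole turn, such as 6.28) has the red-lidded jar exactly at the front. Turns endlessly both ways on an easy ball bearing (about 0.03 N m of friction; coasts a little if pushed and let go). Starts between 1.2 and 5.08.
- stapler: Blue and black stapler, 140 x 36 x 55 mm, lying on the table beside the carousel. Origin at the centre of its underside, long side along x.
- tape: Roll of brown packing tape lying flat, 100 mm across, 48 mm high. Origin at the centre of its underside.
- card_box: Cardboard index-card box, 96 x 146 mm, 100 mm high. Origin at the centre of its underside.
- stamp: Wooden hand stamp standing on its round foot, 80 mm across, 82 mm high, knob-shaped handle up. Origin at the centre of its underside.

How it is judged:
By the outcome, as a careful person would: the job done as asked, in the order asked, and still so for the second after the job is handed in, while the arm keeps its last pose, push and grip.
It also fails if it takes over 42 s, if anything falls off the work surface, if the arm or the gripper's body presses on something with over 40 N, if the wrist force passes 120 N, or if a joint passes its speed limit or range.

## Working session

There is one attempt and no reset: what is moved stays moved. The work goes in short steps, each a Python script; the robot and the scene stay as the last script left them, time stands still between calls to the robot, and variables do not carry over. Pictures are saved under pics/ and viewed, about 8 in all and at most 12, crops included, and the job is handed in when it is done.

```bash
ls; mkdir -p pics; python3 - <<'E'
from station import *
import cv2,numpy as np
for n in("scene","side"):
    cv2.imwrite(f"pics/{n}0.png",read_camera(n)[:,:,::-1])
    print(n,camera_info(n))
print(camera_info("wrist"),get_time(),get_ee_rot())
E
```

```text
pics
scene {'intrinsics': array([[378.65573787,   0.        , 259.90477796],
       [  0.        , 378.65573787, 192.50178283],
       [  0.        ,   0.        ,   1.        ]]), 'T': array([[ 0.53345063, -0.52676227,  0.66177937,  1.21631228],
       [ 0.84574744,  0.32117567, -0.4260956 , -0.34973712],
       [ 0.01190365,  0.78699917,  0.6168392 ,  0.74040539],
       [ 0.        ,  0.        ,  0.        ,  1.        ]])}
side {'intrinsics': array([[366.62762577,   0.        , 257.27900999],
       [  0.        , 366.62762577, 190.87333264],
       [  0.        ,   0.        ,   1.        ]]), 'T': array([[-8.66400680e-01,  3.26126833e-01, -3.78141708e-01,
         2.63694994e-01],
       [-4.99348937e-01, -5.66922923e-01,  6.55170999e-01,
         6.03377988e-01],
       [-7.08359480e-04,  7.56465259e-01,  6.54033493e-01,
         6.74832551e-01],
       [ 0.00000000e+00,  0.00000000e+00,  0.00000000e+00,
         1.00000000e+00]])}
{'intrinsics': array([[266.84960216,   0.        , 255.92526962],
       [  0.        , 266.84960216, 189.99737643],
       [  0.        ,   0.        ,   1.        ]]), 'tool_from_camera': array([[ 9.99999760e-01, -1.86892399e-04,  6.67819110e-04,
        -7.08418100e-04],
       [-1.23940832e-05, -9.67663103e-01, -2.52246148e-01,
        -6.78984511e-02],
       [ 6.93366800e-04,  2.52246079e-01, -9.67662872e-01,
        -1.62605593e-01],
       [ 0.00000000e+00,  0.00000000e+00,  0.00000000e+00,
         1.00000000e+00]])} 0.1 [-4.15182856e-04  8.19651958e-01 -5.72861384e-01 -5.73958963e-04]
```

View pics/scene0.png

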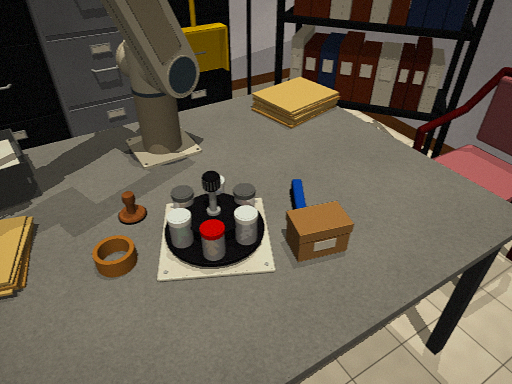

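View pics/side0.png

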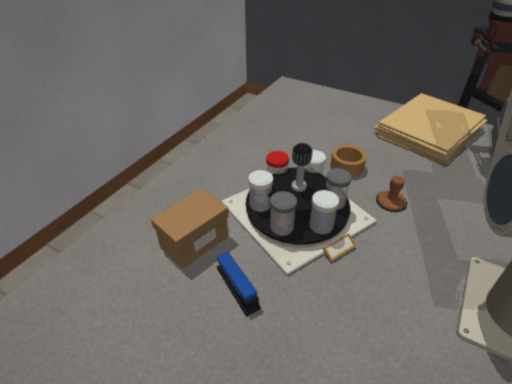

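Scene view: red lid at about (212,230), knob (211,181). Side view: knob at (302,153), red lid (278,160), card holder (340,248). The red lid is roughly opposite the front. I'll make a coarse fix, then look from above with the wrist camera.

```bash
cat > h.py <<'E'
from station import *
import cv2,numpy as np
from scipy.spatial.transform import Rotation as R
def ray(K,T,px):
    d=np.linalg.inv(K)@[px[0],px[1],1]; return T[:3,3],T[:3,:3]@(d*[1,-1,-1])
def plane(K,T,px,z):
    o,d=ray(K,T,px); return o+d*(z-o[2])/d[2]
def cam(n): i=camera_info(n); return i["intrinsics"],i["T"]
def wristT():
    q=get_ee_rot();T=np.eye(4);T[:3,:3]=R.from_quat(np.roll(q,-1)).as_matrix();T[:3,3]=get_tcp_pos()
    i=camera_info("wrist");return i["intrinsics"],T@i["tool_from_camera"]
def down(yaw): # tool x (jaw axis) at yaw in world, tool z down
    c,s=np.cos(yaw),np.sin(yaw)
    return np.roll(R.from_matrix(np.array([[c,s,0],[s,-c,0],[0,0,-1.]])).as_quat(),1)
E
python3 - <<'E'
from h import *
K,T=cam("scene");K2,T2=cam("side")
a=plane(K,T,(211,181),.188);b=plane(K2,T2,(302,155),.188)
print("knob",a,b,"holder",plane(K2,T2,(340,248),.017),"red",plane(K,T,(212,227),.123),plane(K2,T2,(278,158),.123))
k=(a+b)/2; phi=np.arctan2(k[1],k[0]); u=np.array([np.cos(phi),np.sin(phi)])
# camera up (-tool y) outward: tool y=(s,-c) => = -u
yaw=phi-np.pi/2
p=np.r_[k[:2]-.10*u,.42]
for z in(.42,.36,.3):
    p[2]=z
    s=[(y,inverse_kinematics(p,down(y))) for y in(yaw,yaw+np.pi)]
    print(z,s)
print(get_time())
E
```

```text
knob [ 0.52247148 -0.04622933  0.188     ] [ 0.51912728 -0.04412348  0.188     ] holder [0.37603081 0.02441216 0.017     ] red [ 0.60675409 -0.09041172  0.123     ] [ 0.6010721  -0.08774797  0.123     ]
0.42 [(np.float64(-1.6573240831208214), array([-1.14680159e-01, -8.34022918e-02,  1.79311748e+00, -4.44089210e-16,
        1.43187746e+00,  1.54264392e+00])), (np.float64(1.4842685704689718), array([-1.14680159e-01, -8.34022918e-02,  1.79311748e+00, -4.44089210e-16,
        1.43187746e+00, -1.59894873e+00]))]
0.36 [(np.float64(-1.6573240831208214), array([-1.14680159e-01, -4.16746246e-02,  1.88546580e+00, -4.44089210e-16,
        1.29780148e+00,  1.54264392e+00])), (np.float64(1.4842685704689718), array([-1.14680159e-01, -4.16746246e-02,  1.88546580e+00, -4.44089210e-16,
        1.29780148e+00, -1.59894873e+00]))]
0.3 [(np.float64(-1.6573240831208214), array([-1.14680159e-01,  1.71777745e-02,  1.96703052e+00, -4.44089210e-16,
        1.15738436e+00,  1.54264392e+00])), (np.float64(1.4842685704689718), array([-1.14680159e-01,  1.71777745e-02,  1.96703052e+00, -4.44089210e-16,
        1.15738436e+00, -1.59894873e+00]))]
0.1
```

```bash
python3 - <<'E'
from h import *
phi=np.arctan2(-.045,.521);u=np.array([np.cos(phi),np.sin(phi)])
move_pose(np.r_[np.array([.521,-.045])-.10*u,.42],down(phi-np.pi/2))
K,T=wristT();im=read_camera("wrist")
np.savez("w1.npz",im=im,K=K,T=T);cv2.imwrite("pics/w1.png",im[:,:,::-1])
print(get_time(),get_joint_pos(),get_tcp_pos(),get_qvel())
hsv=cv2.cvtColor(im,cv2.COLOR_RGB2HSV);m=((hsv[...,0]<8)|(hsv[...,0]>172))&(hsv[...,1]>170)&(hsv[...,2]>80)
n,l,s,c=cv2.connectedComponentsWithStats(m.astype(np.uint8));print(s[1:][s[1:,4]>50],c[1:][s[1:,4]>50])
E
```

```text
2.3667 [-1.15322454e-01 -8.23983719e-02  1.79282282e+00 -1.40105458e-04
  1.43170091e+00  1.54238212e+00] [ 0.42143927 -0.0368817   0.4197139 ] [-0.0016469  -0.00093964 -0.0015392   0.00024088 -0.00216885  0.0013494 ]
[[ 262   21   38   42 1114]] [[280.85637343  42.25493716]]
```

View pics/w1.png

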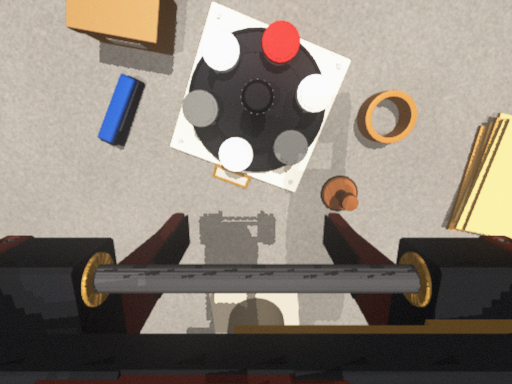

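The wrist view shows the red lid at (281,42), the knob at (257,97), the card holder at (231,176) and the whole plate with its corners. Now I'll compute both angles precisely.

```bash
cat > an.py <<'E'
from h import *
def analyse(f,seeds,roi,hold):
    d=np.load(f);im,K,T=d["im"],d["K"],d["T"];P=lambda p,z:plane(K,T,p,z)[:2]
    hsv=cv2.cvtColor(im,cv2.COLOR_RGB2HSV);g=cv2.cvtColor(im,cv2.COLOR_RGB2GRAY)
    H,S,V=[hsv[...,i].astype(int) for i in range(3)]
    # lids: Hough near seeds
    c=cv2.HoughCircles(cv2.medianBlur(im[...,1],3),cv2.HOUGH_GRADIENT,1.0,12,param1=80,param2=12,minRadius=14,maxRadius=22)[0]
    L=[]
    for s in seeds:
        k=np.argmin(np.hypot(*(c[:,:2]-s).T));L.append(c[k]);
    print("lids px",np.round(L,1).tolist())
    Lw=np.array([P(x[:2],.123) for x in L])
    ctr=Lw.mean(0);v=Lw-ctr;print("ctr",ctr,"radii",np.hypot(*v.T).round(4))
    a=np.arctan2(v[:,1],v[:,0]);off=np.round((a-a[0])/(np.pi/3))*np.pi/3
    a2=np.angle(np.exp(1j*(a-off)));print("red dir each",np.degrees(a2).round(2))
    A=np.angle(np.exp(1j*a2).mean())
    m=((V>150)&(S<70)).astype(np.uint8);m[roi:]=0
    n,l,s,_=cv2.connectedComponentsWithStats(m);b=1+np.argmax(s[1:,4])
    pts=np.argwhere(l==b)[:,::-1];hull=cv2.convexHull(pts.astype(np.int32))[:,0]
    hw=np.array([P(p,.012) for p in hull])
    r=cv2.minAreaRect((hw*1000).astype(np.float32));print("plate rect",r)
    ap=cv2.approxPolyDP(hull.reshape(-1,1,2),8,True)[:,0];print("corners",ap.tolist())
    br=((H>8)&(H<28)&(S>100)&(V>80)).astype(np.uint8);x,y=hold;w=np.zeros_like(br);w[y-18:y+18,x-28:x+28]=1
    q=cv2.findNonZero(br*w);hr=cv2.minAreaRect(q);hp=P(hr[0],.017);print("holder px",hr,hp)
    pc=np.array(r[0])/1000
    for nm,o in(("lidctr",ctr),("platectr",pc)):
        print(nm,o,"holder dir",np.degrees(np.arctan2(*(hp-o)[::-1])),np.hypot(*(hp-o)))
    cor=ap; print("red dir",np.degrees(A))
    o=im.copy()
    for x in L: cv2.circle(o,(int(x[0]+.5),int(x[1]+.5)),int(x[2]+.5),(0,255,0),1)
    cv2.polylines(o,[hull.reshape(-1,1,2)],True,(255,0,255),1);cv2.polylines(o,[cv2.boxPoints(hr).astype(np.int32)],True,(0,0,255),1)
    return o
E
python3 - <<'E'
from an import *
o=analyse("w1.npz",[(281,42),(221,51),(200,108),(236,154),(291,147),(314,93)],205,(231,176))
cv2.imwrite("pics/an1.png",cv2.resize(o[0:205,150:370],None,fx=3,fy=2.9))
E
```

```text
lids px [[281.5, 40.5, 20.299999237060547], [220.5, 51.5, 19.100000381469727], [198.5, 108.5, 19.200000762939453], [235.5, 154.5, 18.100000381469727], [290.5, 146.5, 17.0], [316.5, 92.5, 20.200000762939453]]
ctr [ 0.51963314 -0.04681059] radii [0.0964 0.0931 0.0974 0.0955 0.0937 0.0972]
red dir each [-27.99 -26.83 -27.73 -27.83 -27.47 -27.51]
plate rect ((508.58233642578125, -19.3416748046875), (1097.6773681640625, 398.1938781738281), 85.03768157958984)
corners [[511, 114], [450, 204], [0, 204], [0, 0], [511, 0]]
holder px ((230.81509399414062, 175.9931640625), (37.33613204956055, 13.2256498336792), 20.556045532226562) [0.37755779 0.02195987]
lidctr [ 0.51963314 -0.04681059] holder dir 154.17105924891197 0.15784416649243296
platectr [ 0.50858234 -0.01934167] holder dir 162.50411130260136 0.13737994027573439
red dir -27.5591974324673
```

View pics/an1.png

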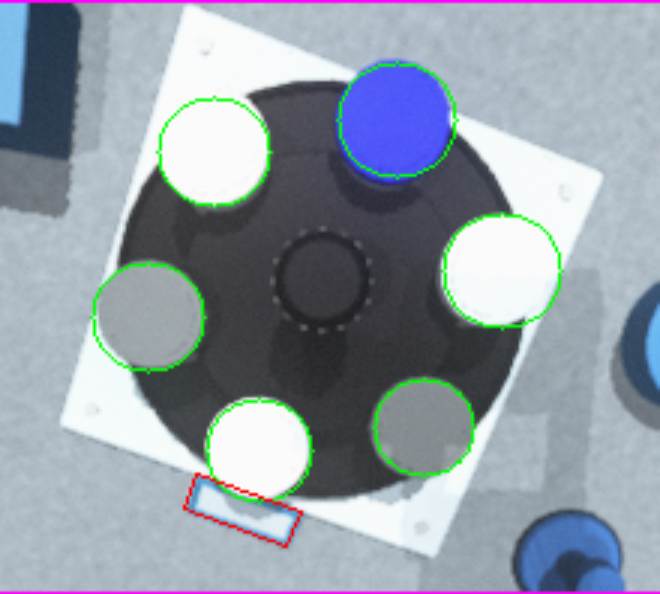

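The plate mask failed because it merged with the table. The lid circles and the holder box fit well, with the holder at radius 157.8 mm against the stated 157. As a cross-check I'll use the four plate corners read from the crop, plus the knob.

```bash
python3 - <<'E'
from h import *
d=np.load("w1.npz");K,T=d["K"],d["T"]
c=np.array([(188,5),(602,176),(437,556),(62,426)])/[3,2.9]+[150,0]
w=np.array([plane(K,T,p,.012)[:2] for p in c]);print(w.mean(0),[np.hypot(*(w[i]-w[i-1])) for i in range(4)])
# corners order: far-left, far-right, near-right, near-left
f=(w[2]+w[3]-w[0]-w[1]);s=(w[3]+w[0]-w[1]-w[2]);print("front dir",np.degrees(np.arctan2(f[1],f[0])),np.degrees(np.arctan2(s[1],s[0]))+90)
k=plane(K,T,(257.3,96.6),.208)[:2];print("knob",k)
ax=np.array([.5200,-.0462]);
j1=np.arctan2(ax[1],ax[0])
y0=j1-1.96;q=down(y0)
for y in(y0,y0+3.17): print(inverse_kinematics(np.r_[ax,.168],down(y)))
move_pose(np.r_[ax,.28],q);print(get_time(),get_tcp_pos(),get_joint_pos())
E
```

```text
[ 0.5183485  -0.04779795] [np.float64(0.28655643330852715), np.float64(0.2849076503979824), np.float64(0.28341805229471745), np.float64(0.2861022282096511)]
front dir 154.72459446296986 154.6111099948596
knob [ 0.51904914 -0.04661994]
[-1.11410281e-01  3.48532087e-01  1.89872585e+00 -4.44089210e-16
  8.94334718e-01  1.93720320e+00]
[-1.11410281e-01  3.48532087e-01  1.89872585e+00 -4.44089210e-16
  8.94334718e-01 -1.23279680e+00]
3.0917 [ 0.52005417 -0.04643515  0.28047234] [-1.11847923e-01  2.04415562e-01  1.79901329e+00  2.74894569e-06
  1.13832515e+00  1.93579647e+00]
```

```bash
python3 - <<'E'
from h import *
ax=np.array([.5193,-.0467]);y0=np.arctan2(ax[1],ax[0])-1.96+0.0
q=down(y0)
movel(np.r_[ax,.20],q,v=.1)
print(movel(np.r_[ax,.168],q,v=.05,until_force=8),get_tcp_pos())
command_gripper(0.0);print(get_time(),get_grip_width()*88,get_ft_force(),get_ft_torque())
j=get_joint_pos();t=get_time();j=np.array(j);j[5]-=.15;movej(j);print("dt",get_time()-t,get_joint_pos(),get_qvel()[5],get_ft_torque())
im=read_camera("wrist");cv2.imwrite("pics/grip.png",im[:,:,::-1])
E
```

```text
False [ 0.51944086 -0.04670217  0.16801455]
5.5917 43.79661451259988 [1.11610877 2.91174934 0.10224373] [ 0.57057152 -0.14403478 -0.05729867]
dt 0.2665999999999995 [-1.12270652e-01  3.47605783e-01  1.89995924e+00  4.06103288e-04
  8.93665951e-01  1.79085781e+00] 0.026474808013792386 [-0.02917056  0.04504908  0.02797371]
```

View pics/grip.png

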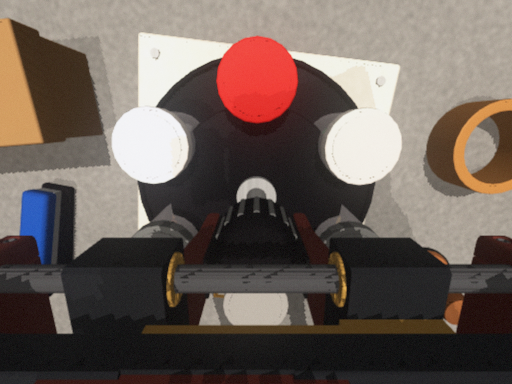

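The grip is good: jaw width is 43.8 mm and the red lid is centred at column 257. Now a gentle turn in small steps, then a measurement.

```bash
python3 - <<'E'
from h import *
j=np.array(get_joint_pos());n=32;mx=0
for a in np.linspace(j[5],-1.2367,n+1)[1:]:
    j[5]=a;movej(j);mx=max(mx,abs(get_ft_torque()[2]));wait(.06)
wait(.4)
K,T=wristT();im=read_camera("wrist");np.savez("w2.npz",im=im,K=K,T=T);cv2.imwrite("pics/w2.png",im[:,:,::-1])
print(get_time(),get_joint_pos(),get_tcp_pos(),mx,get_ft_torque(),get_ft_force())
E
```

```text
16.225 [-1.11781918e-01  3.47186327e-01  1.90087099e+00  1.79172044e-03
  8.95446781e-01 -1.22971591e+00] [ 0.51844594 -0.04578501  0.16799583] 0.06512623195630463 [ 0.58062159  0.57136975 -0.01941987] [-3.44087719  3.08853391  4.13737836]
```

View pics/w2.png

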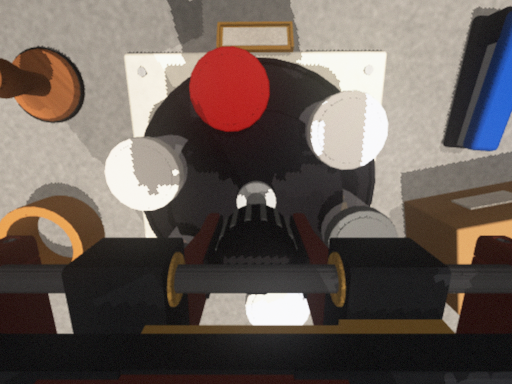

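The rack slipped in the fingers: the red lid is at column 230 and the holder centre at 255, so it is short by some degrees. I'll measure the error and correct with gentler moves.

```bash
cat > m.py <<'E'
from h import *
def measure(tag=None):
    K,T=wristT();im=read_camera("wrist")
    if tag: cv2.imwrite(f"pics/{tag}.png",im[:,:,::-1])
    P=lambda p,z:plane(K,T,p,z)[:2]
    hsv=cv2.cvtColor(im,cv2.COLOR_RGB2HSV);H,S,V=[hsv[...,i].astype(int) for i in range(3)]
    m=(((H<8)|(H>172))&(S>170)&(V>80)).astype(np.uint8);m[200:]=0
    n,l,s,c=cv2.connectedComponentsWithStats(m);b=1+np.argmax(s[1:,4])
    (cx,cy),r=cv2.minEnclosingCircle(np.argwhere(l==b)[:,::-1].astype(np.float32))
    g=((H>8)&(H<28)&(S>90)&(V>60)).astype(np.uint8);w=np.zeros_like(g);w[5:60,200:310]=1
    h=cv2.minAreaRect(cv2.findNonZero(g*w));e=cv2.boxPoints(h)
    hp=P(h[0],.017);red=P((cx,cy),.123)
    ax=np.array([.5193,-.0467]);d=lambda v:np.degrees(np.arctan2(v[1],v[0]))
    print("red px",(cx,cy,r),"holder",h,"t",get_time())
    print("red r",np.hypot(*(red-ax)),d(red-ax),"holder r",np.hypot(*(hp-ax)),d(hp-ax),"TCP",get_tcp_pos())
    # plate front edge at z=.012: white/table border per column band, both sides of holder
    return d(red-ax),d(hp-ax),im,P
E
python3 - <<'E'
from m import *
measure()
E
```

```text
red px (228.7567596435547, 88.83783721923828, 42.960533142089844) holder ((254.5, 36.5), (31.0, 77.0), 90.0) t 16.275
red r 0.0953036532984448 165.68431596865028 holder r 0.15733401939076347 154.30942928882345 TCP [ 0.51845652 -0.04577401  0.16801039]
```

```bash
sed -i 's/(cx,cy),r=cv2.minEnclosingCircle.*/cn=max(cv2.findContours((l==b).astype(np.uint8),cv2.RETR_EXTERNAL,cv2.CHAIN_APPROX_NONE)[0],key=cv2.contourArea);E=cv2.fitEllipse(cn);(cx,cy),r=E[0],E[1]/' m.py
python3 - <<'E'
from m import *
p=np.array(get_tcp_pos());j=get_joint_pos();yaw=j[0]-j[5]
a,b,_,_=measure()
t=get_time();movel(p+[0,0,.0003],down(yaw-np.radians(a-154.35)),v=.00012)
print("dt",get_time()-t,get_joint_pos()[5]-j[5]);wait(.3)
measure("w3");print(get_ft_torque(),get_ft_force(),get_grip_width()*88)
E
```

```text
red px (229.2538604736328, 88.8350601196289, (79.48918151855469, 84.60563659667969)) holder ((254.5, 36.499996185302734), (76.99998474121094, 30.999996185302734), 0.0) t 16.325
red r 0.09522738167754606 165.46133509814337 holder r 0.15733602155571186 154.3029268351538 TCP [ 0.51846871 -0.04576417  0.16803864]
dt 0.5667000000000009 0.1962971117060639
red px (229.13174438476562, 88.65272521972656, (79.78923797607422, 84.51934814453125)) holder ((230.41763305664062, 38.129417419433594), (30.804128646850586, 67.57384490966797), 77.47119140625) t 17.2417
red r 0.09534626426244441 154.36001655008081 holder r 0.1576751381312931 152.49645054367406 TCP [ 0.51871037 -0.04536785  0.16804231]
[ 0.85503751 -0.72070928  0.00646625] [ 4.48543309  3.85711972 -6.50044963] 43.59852820487173
```

View pics/w3.png

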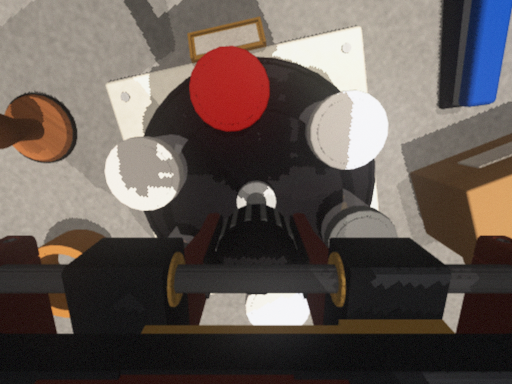

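```bash
sed -i 's/w\[5:60,200:310\]/w[5:66,170:300]/' m.py
python3 - <<'E'
from m import *
a,b,im,P=measure()
# front edge direction: plate border found by brightness along columns
g=cv2.cvtColor(im,cv2.COLOR_RGB2GRAY)
for cols in((110,360),):
    A=[];
    for c in list(range(135,182,3))+list(range(275,345,3)):
        r0=int(84-(c-107)*56/254);seg=g[max(r0-8,0):r0+9,c].astype(int);k=np.argmax(np.diff(seg));A.append((c,max(r0-8,0)+k+.5))
    W=np.array([P(p,.012) for p in A],np.float32)
    vx,vy,x0,y0=cv2.fitLine(W,cv2.DIST_HUBER,0,.001,.001).ravel()
    res=abs((W-[x0,y0])@[-vy,vx]);print("edge normal",np.degrees(np.arctan2(vy,vx))%180+90,np.median(res),res.max(), "axis->edge dist",abs(([.5193,-.0467]-np.array([x0,y0]))@[-vy,vx]))
cv2.imwrite("pics/side4.png",read_camera("side")[90:290,200:440,::-1].repeat(2,0).repeat(2,1))
E
```

```text
red px (229.1550750732422, 88.63912963867188, (79.80220031738281, 84.52796936035156)) holder ((225.60000610351562, 39.20000457763672), (30.804122924804688, 77.66110229492188), 77.47119140625) t 17.2917
red r 0.09535437390477329 154.35441180942158 holder r 0.15761399939751947 154.39855716446002 TCP [ 0.51872639 -0.04535463  0.16804398]
edge normal 154.43217 0.00025821105 0.006268924 axis->edge dist 0.1437811789589205
```

View pics/side4.png

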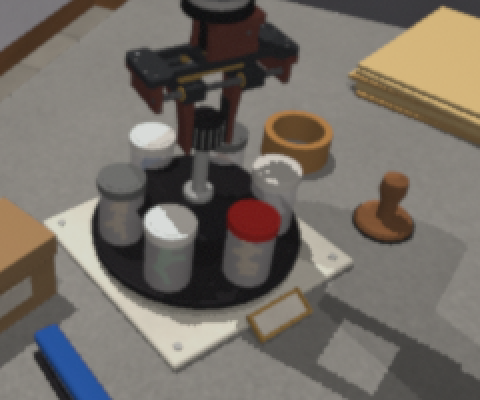

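The red lid is at 154.35°, the holder at 154.40° and the plate edge normal at 154.43°. The side view agrees, with the jar right behind the holder and the knob still gripped, so I'm handing in.

```bash
python3 - <<'E'
from m import *
wait(.3);a,b,_,_=measure();print(get_grip_width()*88,np.abs(get_qvel()).max(),get_ft_force());job_done();print(get_time())
E
```

```text
red px (229.12713623046875, 88.66349792480469, (79.75330352783203, 84.49922180175781)) holder ((225.5842742919922, 39.36516571044922), (30.805749893188477, 77.72642517089844), 77.00537872314453) t 17.6917
red r 0.09531922697381937 154.36304505156752 holder r 0.1574382194099327 154.41325035600647 TCP [ 0.51873213 -0.04534416  0.16804939]
43.45810186330064 0.0021591484174648626 [ 3.63137796  4.3962577  -6.33755031]
the job is handed in; nothing more can be done
the job is handed in; nothing more can be done
```

The red-lidded jar now stands at the front, right behind the middle of the card holder, and the gripper is still closed on the knob. I gripped the knob from above, turned the carousel about half a turn anticlockwise in small steps, and handed in at about 17.7 s of the 42 s.

- **Slip during the turn:** the knob slipped in the fingers on the stepped turn and the carousel overshot by about 11°. I turned it back in one smooth move, and that move showed no slip.
- **Final alignment:** the red lid is at 154.36°, the card holder at 154.41° and the base's front-edge normal at 154.43°, so they agree to within about 0.1°. The red lid stayed still between checks before hand-in.
- **Grip:** the jaws are 43.5 mm apart on the 44 mm knob, at the fixed half-force setting. I did not test the hold against an unscrewing torque. The earlier slip shows it can give under a sharp twist.
- **Other objects:** nothing near the stapler, tape roll, card box or hand stamp was touched. They look undisturbed in the pictures, but I did not measure their positions afterwards.
- **Failed check:** my first attempt to find the plate by colour merged it with the table. I used hand-read plate corners and then a fitted edge instead. The hand-read corners gave about 154.7° for the front, 0.3° off the final value.

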